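# Hold the bulldog clip open over the menu card

### The arm

A 6-joint arm with a two-finger parallel gripper is mounted at the origin on the work surface. World frame = base frame: x ahead of the robot, y to its left, z up, the work surface at z = 0. Lengths are in m, angles in degrees, forces in N, time in s.
With the tool pointing down it reaches from about 0.275 to 0.725 m from the base axis. Payload 5.6 kg.
Tool frame: the origin (TCP) lies between the finger pads; the fingertips stand 14 mm ahead of it and the grasp point (between the pads) lies 5 mm behind it (nose_length is the distance from the TCP to the fingertips, in m); z points along the fingers, y is the line along which they close (so a half turn about z gives the same grasp; the last joint's range is limited). The gripper opens to 85 mm and grips with 20 to 120 N. Pads are 22 mm wide; open, the fingers measure 114 mm over their backs; the gripper's body (76 mm by 85 mm) begins 54 mm behind the grasp point. The pads swing forward as they close: fully open they stand 13 mm farther back than shut.
Start: joints at [-56.688, 14.616, 6.199, 0, -81.583, -16.306], TCP at [0.161, -0.526, 0.245] pointing down, gripper open.
Joint ranges: [-168.99, 168.99], [-69.2, 112.95], [-62.41, 85.93], [-164.36, 98.24], [-168.68, -3.75], [-174.98, 174.98]. Speed limits (degrees/s): [147.25, 147.25, 180, 180, 180, 180].

### API

Orientations are given as a 3x3 rotation matrix whose columns are the frame's x, y, z axes.
In Python, from rig import * gives the robot as it stands. The module is installed in compiled form; this text tells all that it offers.
- The arm moves only by the tool drive_tool, never from a script. Its argument "targets" is a list of rows, each an object of numbers: "dx", "dy", "dz": the shift along the tool's x, y, z as a fraction of full scale; "ax", "ay", "az": the turn, a rotation vector about the tool's x, y, z as a fraction of full scale; "hand": the closure, from 0 (fully open) to 1 (shut). In form: [{"dx": .., "dy": .., "dz": .., "ax": .., "ay": .., "az": .., "hand": ..}, ...]. A call has 1 to 10 rows; each row is the pose to reach, as a shift and turn from the pose commanded when the call began, along the tool's axes at that moment; what a row does not reach only later rows make up. Full scale, the value 1, is 50 cm for a shift and 45 degrees for a turn. A row lasts 1/8 s, in which the tool goes at most 62.5 mm and 10.7 degrees, less where a joint would pass 70% of its speed; a pose out of reach is approached as far as the arm can. A call with a number of a shift or a turn outside -1 to 1 is refused whole. A call with a gripper value outside its range is refused whole. The fingers move at their own pace and stop on an object; "grip_force" is the grip in N (left out, the last holds). Time passes only in rows, so rows that repeat a pose let the fingers close. It gives the time, the measured TCP pose, the force, the opening and the grip force at its end, in the units of the state.
- get_obs(): the state, without advancing time (a new reading comes with each control period).
- capture(name): name is "side" or "top"; returns (picture, depth): 480x640x3 uint8, blue, green, red; 480x640 float32, m along the optical axis (not along the pixel's ray), 0 where there is no reading.
- camera_params(name): a dict with "camera_matrix" (3x3 intrinsics, pixels), "rvec" (rotation vector, rad) and "tvec" (3), from world to camera coordinates, as OpenCV has them. Camera axes: x right, y down, z forward; pixel columns grow to the right and rows downward; lengths in m; the calibration is good to about 2 mm. A picture is of the moment at which its call begins. camera_params takes no time and is no camera call.
- close_job(): hands the job in; it is judged then, once.
The state is a dict: "time": time; "joints": joint angles; "joint_velocities": joint speeds; "joint_torque": joint torques, N m; "ee_pos": TCP position; "orientation": TCP orientation; "ft_force": force on the tool from outside, world axes, zero at the start; "wrist_torque": the same for the moment, N m; "finger_gap": finger opening in m; "grasp_force": force on a finger pad.
Only numpy, scipy, OpenCV 4.12 (cv2) and the standard library are available. Lean on these libraries where they do the work, as an engineer would, in place of code of your own. Each camera call takes 0.05 s, during which the arm holds its last target. There are 200 camera calls.

### The job

I want to slip today's note onto the menu card. Lift the loose wooden cap rail off the card's top edge and set it gently down, upright, in the wooden rail rest between its side and end walls; then pick up the steel bulldog clip, squeeze it well open and hold it gaping astride the card's bare top edge, near the middle, one jaw on each side and neither the jaws nor the clip's back resting on or touching the card. Finish while still holding the clip squeezed open there, in the air; leave the card where it stands and leave the other things on the sideboard alone.

Things in the scene. Friction and masses are not known exactly. Their poses are not given: they have to be found in the camera images.
- card: Menu card: stiff off-white board 110 wide (its y), 4 thick (its x), upright in a teak foot block 64 x 130 x 22 high; loose, about 0.7 kg. Origin: centre of the foot's underside, z up. Top edge 130 above the origin. Turned up to about 30 degrees either way from square to the robot.
- card_edge (a point): Middle of the menu card's top edge (130 mm above the surface); axes as card: x across the 4 mm thickness, y along the edge, z up.
- cap: Cap rail: dark teak strip 100 long (its y), 19 wide (its x), 26 high, about 50 g, with a slot 7 wide, 18 deep along its whole underside; sits loose on the card's top edge (underside 112 above the surface) and lifts straight off. Origin: centre of underside, z up. Pinch across the 19 mm at mid-length. In the rest it lies lengthwise, slot down, on the plate.
- cap_rest: Rail rest: fixed mid-brown wooden plate 130 long (its y), 50 wide (its x), 6 thick, on the other side of the card from the clip, length roughly away from the robot. Walls up to z 20: an end wall at each end (inner faces 116 apart) and side walls (inner faces 27 apart) beside the last 26 mm at each end; the middle 66 mm is open at the sides for fingers. Origin: centre of underside.
- rest_floor (a point): Middle of the rail rest's plate top (6 mm above the surface), where the cap rail's underside centre belongs; axes as cap_rest.
- clip: Bulldog clip, bare steel, 60 g, standing on its shut jaws, two finger plates up in a V: 40 wide (its y), 90 high, 52 across (its x) at the plates' rolled ends. Origin: middle of the shut jaws' underside, z up. This body is the -x half; the other turns on a pivot 42 up, axis y. Pinching the plates together along x spreads the jaws; squeezed evenly, each half leans by half the joint value.
- clip_arm (a joint): Opening angle of the clip (rad): 0 shut, 0.6 hard stop. A spring shuts it: pinch force at the rolled ends about 4 N to begin, 11 N at the stop. At 0.6 the rolled ends are 24 mm across (outside) and the jaw tips 25 mm apart; at 0.3, about 39 mm across and 12.5 mm apart. Squeezing fully to the stop does no harm.
- clip_pivot (a point): Middle of the clip's pivot, 42 mm above the jaw tips when shut; about 34 mm of card fits between the spread jaws below it. Axes as clip.
- grip_a (a point): Middle of the rolled end (8 mm round bar, 36 long along y) of the finger plate on the -x half: 22 mm to -x of the pivot and 44 mm above it when shut (86 mm above the surface). Pinch here.
- grip_b (a point): The same on the other, +x half.
- tip_a (a point): Middle of the inner lower edge of the jaw on the -x half.
- tip_b (a point): The same on the other, +x half (the two coincide when the clip is shut).
- bottle: Bystander: closed amber rum bottle, 74 round, 234 high. Origin: centre of its base.
- decanter: Bystander: round glass decanter with a cork, 116 round, 184 high. Origin: centre of its base.
- opener: Bystander: flat aluminium bottle opener 137 long (its x), 38 wide, 6 high, lying nearer the robot than the card. Origin: on its underside, about 3 mm nearer the ring end than its middle.
- scoop: Bystander: red plastic ice scoop 163 long (its x), 56 wide, 30 high, lying. Origin: on its underside where handle and pan meet.
- sugar: Bystander: white sugar bowl, 84 round, 50 high. Origin: centre of its base.
Mind the look-alikes: they are no part of the job. Several things have the shape of the clip; the one meant has the colours described above.

How it is judged (in metres and radians):
On the way, in this order (a step that is already met when the one before it is completed fails the run):
1. the cap rail sits upright in the rail rest, let go (x of cap in the frame of rest_floor between -0.007 and 0.007 m and y of cap in the frame of rest_floor between -0.012 and 0.012 m and z of cap in the frame of rest_floor between -0.003 and 0.004 m and angle between cap's own z axis and vertical below 0.12 rad and contact force between the fingers and cap below 0.05 N and linear speed of cap below 0.02 m/s), for 0.2 s.
2. the clip is up in the gripper, squeezed open, jaw tips clear above the sideboard (height (world z) of clip_pivot above 0.08 m and value of joint clip_arm above 0.3 rad and contact force between the fingers and clip above 2 N), for 0.2 s.
At the end, for the whole second after the job is handed in: Rail upright on the rest's plate (7 mm across, 12 mm along), let go. Fingers hold the still clip over 0.3 rad open astride the card: tips 4 mm or more off its mid-plane, 6-36 mm below the edge, pivot within 35 mm of mid-edge, 0.25 rad parallel, under 0.3 N on the card; card moved under 25 mm (all of step 1 and ((x of tip_a in the frame of card_edge below -0.004 m and x of tip_b in the frame of card_edge above 0.004 m) or (x of tip_b in the frame of card_edge below -0.004 m and x of tip_a in the frame of card_edge above 0.004 m)) and z of tip_a in the frame of card_edge between -0.036 and -0.006 m and z of tip_b in the frame of card_edge between -0.036 and -0.006 m and y of clip_pivot in the frame of card_edge between -0.035 and 0.035 m and angle between the y axis of clip and the y axis of card_edge, either way round below 0.25 rad and value of joint clip_arm above 0.3 rad and height (world z) of clip_pivot above 0.12 m and contact force between the fingers and clip above 2 N and contact force between clip and card below 0.3 N and linear speed of clip below 0.03 m/s and angle between card's own z axis and vertical below 0.05 rad and distance of card from where it was at the start of the episode below 0.025 m and contact force between the arm and card below 0.5 N); the arm keeps its last pose, push and grip.
It fails at once if a bystander (bottle, decanter, opener, scoop, sugar bowl) is pushed more than 30 mm or tipped over (distance of any of bottle, decanter, opener, scoop, sugar from where it was at the start of the episode above 0.03 m or angle between any of bottle, decanter, opener, scoop, sugar's own z axis and vertical above 0.5 rad).
It fails at once if the cap rail is dropped or flung (moves faster than 0.7 m/s out of the fingers) (contact force between the fingers and cap below 0.05 N and linear speed of cap above 0.7 m/s).
It fails at once if the menu card is knocked over or shoved more than 40 mm (angle between card's own z axis and vertical above 0.4 rad or distance of card from where it was at the start of the episode above 0.04 m).
It also fails if it takes over 64 s, if anything falls off the work surface, if the arm or the gripper's body presses on something with over 40 N, if the wrist force passes 120 N, or if a joint passes its speed limit or range.

## Working session

There is one attempt and no reset: what is moved stays moved. The work goes in short steps, Python scripts to look and compute and a tool call to move; the robot and the scene stay as the last step left them, time stands still between calls to the robot, and variables do not carry over. Pictures are saved under pics/ and viewed, at most 10 in all, crops included, and the job is handed in when it is done.

Besides the shell and the picture viewer there is one more tool, called after "Request:" by a JSON object that holds its "api" and its "payload", one argument or row to a line. drive_tool: Moves the arm, as the interface text tells. Its arguments: {"type":"object","properties":{"targets":{"type":"array"},"grip_force":{"type":"number"}},"required":["targets"]}

```bash
mkdir -p pics
cat > h.py <<'E'
from rig import *
import numpy as np, cv2
def P(name):
    c=camera_params(name); K=np.array(c["camera_matrix"],float); R=cv2.Rodrigues(np.array(c["rvec"],float))[0]; t=np.array(c["tvec"],float).ravel(); return K,R,t
def cloud(name,depth):
    K,R,t=P(name); v,u=np.mgrid[0:480,0:640]
    pc=np.stack([(u-K[0,2])/K[0,0]*depth,(v-K[1,2])/K[1,1]*depth,depth],-1)
    w=(pc-t)@R; w[depth==0]=np.nan; return w
def onplane(name,u,v,z):
    K,R,t=P(name); d=R.T@np.linalg.inv(K)@np.array([u,v,1.]); o=-R.T@t; return o+d*(z-o[2])/d[2]
def proj(name,p):
    K,R,t=P(name); q=K@(R@np.array(p)+t); return q[:2]/q[2]
E
python3 - <<'E'
from h import *
for n in("side","top"):
    p,d=capture(n); cv2.imwrite(f"pics/{n}0.png",p); np.save(f"{n}0.npy",d); np.save(f"{n}0p.npy",p)
    K,R,t=P(n); print(n,K[0,0],-R.T@t, R[2])
o=get_obs(); print({k:np.round(v,3) if not isinstance(v,str) else v for k,v in o.items()})
E
```

```text
side 444.54128202775905 [0.43552124 0.50038054 0.8814378 ] [ 0.14805416 -0.61492145 -0.77456541]
top 511.3911830232137 [ 0.49470022 -0.07449556  1.30049817] [ 0.0643251  -0.00640711 -0.99790843]
{'time': np.float64(0.1), 'joints': array([-5.6689e+01,  1.4650e+01,  6.1390e+00, -2.3000e-02, -8.1584e+01,
       -1.6307e+01]), 'joint_velocities': array([-0.049, -0.149,  0.178,  0.163, -0.006, -0.137]), 'joint_torque': array([-4.0000e-03, -3.8760e+01,  2.3848e+01,  5.3780e+00, -4.0000e-03,
       -0.0000e+00]), 'ee_pos': array([ 0.161, -0.526,  0.244]), 'orientation': array([[-0.956, -0.292, -0.001],
       [-0.292,  0.956,  0.002],
       [ 0.   ,  0.002, -1.   ]]), 'ft_force': array([-0.385, -0.256,  0.695]), 'wrist_torque': array([ 0.001, -0.003,  0.028]), 'grasp_force': np.float64(0.0), 'finger_gap': np.float64(0.085)}
```

View pics/top0.png

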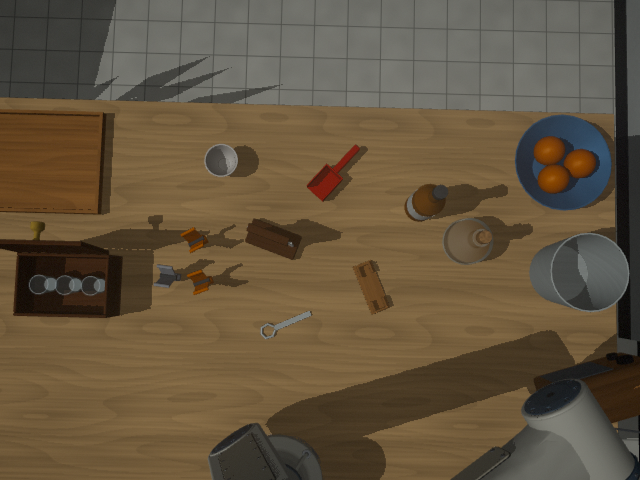

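View pics/side0.png

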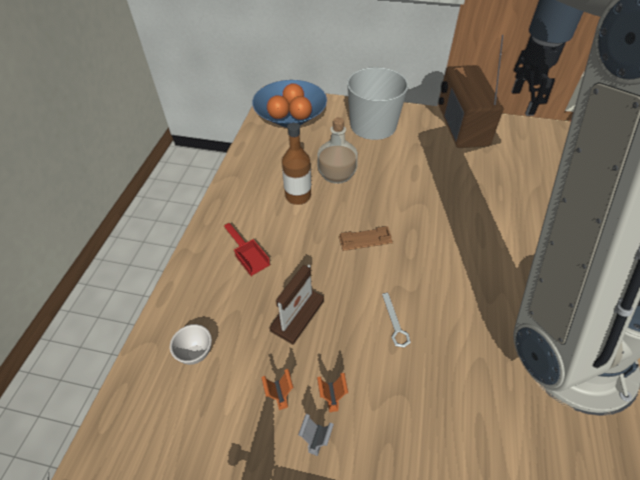

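Clip-shaped things in the top view: steel-grey at (166,276), orange at (194,240) and orange at (201,281). The steel-grey one is the target. The card with its cap is at (274,239) and the rest is at (373,287).

Run:
```python
from h import *
d=np.load("top0.npy");p=np.load("top0p.npy");w=cloud("top",d)
ds=np.load("side0.npy");ws=cloud("side",ds)
def seg(name,w,box,z0,z1):
    u0,v0,u1,v1=box;q=w[v0:v1,u0:u1].reshape(-1,3);q=q[(q[:,2]>z0)&(q[:,2]<z1)]
    if len(q)<5: print(name,len(q));return
    r=cv2.minAreaRect(q[:,:2].astype(np.float32)*1000)
    print(name,len(q),"rect",np.round(r[0],1),np.round(r[1],1),round(r[2],1),"zmed",np.round(np.median(q[:,2]),4), np.round(q[:,2].max(),4))
b=(240,205,310,265)
seg("cap top",w,b,.130,.146); seg("foot",w,b,.014,.03)
bs=(262,255,335,345)
seg("cap s",ws,bs,.128,.146)
seg("rest",w,(350,255,395,320),.003,.03);seg("walls",w,(350,255,395,320),.014,.03)
seg("rest s",ws,(330,215,400,255),.003,.03)
bc=(150,258,183,295)
for z in((.005,.1),(.07,.1),(.08,.1),(.02,.06)): seg("clip",w,bc,*z); seg("clip s",ws,(295,405,340,455),*z)
for nm,bb in(("o1",(180,225,208,255)),("o2",(188,266,213,297))): seg(nm,w,bb,.02,.1)
im=np.vstack([cv2.resize(p[195:325,140:320],None,fx=3.3,fy=3.3,interpolation=cv2.INTER_CUBIC)])
cv2.imwrite("pics/crop1.png",im)
ps=np.load("side0p.npy");im=cv2.resize(ps[360:460,250:360],None,fx=5,fy=5,interpolation=cv2.INTER_CUBIC);cv2.imwrite("pics/crop2.png",im)
```

```text
cap top 368 rect [597.8  27.3] [108.4  19. ] 70.5 zmed 0.1372 0.1436
foot 930 rect [597.7  27.1] [129.8  64.1] 70.2 zmed 0.0213 0.0298
cap s 459 rect [598.5  29.2] [110.6  20.4] 70.6 zmed 0.1365 0.1409
rest 1016 rect [ 482.2 -225.8] [161.6 111.7] 1.2 zmed 0.0059 0.0257
walls 114 rect [ 482.7 -222.9] [123.8  35.1] 23.1 zmed 0.0189 0.0257
rest s 779 rect [ 495.2 -243.1] [175.2 103.3] 22.3 zmed 0.006 0.023
clip 387 rect [501.  292.3] [76.5 85.3] 89.2 zmed 0.0624 0.0947
clip s 818 rect [495.8 253.6] [95.5 52.1] 83.5 zmed 0.0599 0.0919
clip 150 rect [498.1 279.9] [37.2 51.6] 82.8 zmed 0.0873 0.0947
clip s 301 rect [498.9 281.1] [36.2 52.2] 83.0 zmed 0.0871 0.0919
clip 106 rect [498.1 279.9] [37.2 51.6] 82.8 zmed 0.0882 0.0947
clip s 217 rect [498.9 281.1] [36.2 52.2] 83.0 zmed 0.088 0.0919
clip 150 rect [497.3 279.3] [41.8 24.4] 82.9 zmed 0.048 0.0599
clip s 329 rect [494.1 256.5] [90.8 27.9] 79.2 zmed 0.0471 0.06
o1 351 rect [585.1 214.1] [51.6 40.2] 30.1 zmed 0.0647 0.0963
o2 351 rect [485.8 197.4] [52.3 41.2] 22.9 zmed 0.0652 0.0928
```

View pics/crop1.png

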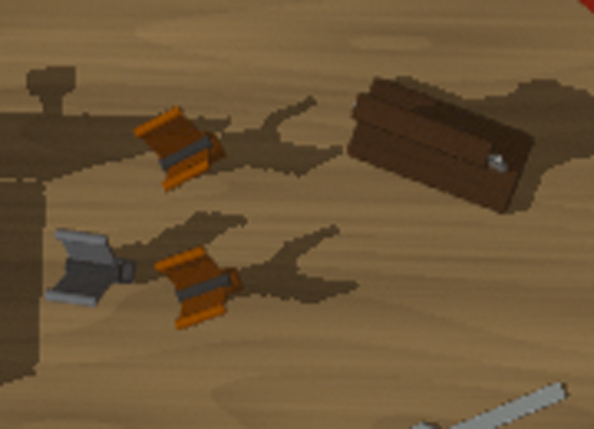

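View pics/crop2.png

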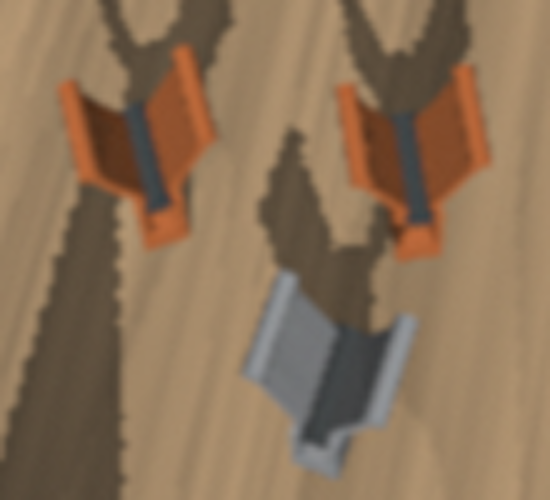

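Run:
```python
from h import *
for n,box,cb,bx in(("top",(345,250,400,325),(240,205,310,265),(0,225,125,330)),("side",(330,220,400,256),(262,255,335,345),None)):
    w=cloud(n,np.load(n+"0.npy"))
    for nm,b,z0,z1,k in(("rest",box,.004,.03,3),("walls",box,.014,.03,1),("cap",cb,.134,.146,1)):
        m=np.zeros((480,640),np.uint8);u0,v0,u1,v1=b;s=w[v0:v1,u0:u1,2]
        m[v0:v1,u0:u1]=(s>z0)&(s<z1)
        m=cv2.morphologyEx(m,cv2.MORPH_OPEN,np.ones((k,k)))
        if nm!="walls":
            nn,l,st,_=cv2.connectedComponentsWithStats(m); m=(l==1+np.argmax(st[1:,4]))
        q=w[m>0]; r=cv2.minAreaRect(q[:,:2].astype(np.float32)*1000)
        print(n,nm,len(q),np.round(r[0],1),np.round(r[1],1),round(r[2],1))
    if bx:
        q=w[bx[1]:bx[3],bx[0]:bx[2]].reshape(-1,3);q=q[q[:,2]>.05];print("crate",q.min(0),q.max(0))
```

```text
top rest 55 [ 429.5 -236.1] [20.8 20.2] 89.4
top walls 114 [ 482.7 -222.9] [123.8  35.1] 23.1
top cap 336 [598.9  30.4] [100.1  19. ] 70.5
crate [0.39605426 0.40691343 0.05004465] [0.60031396 0.63075158 0.23895748]
side rest 200 [ 520.  -204.8] [56.1 44.2] 31.3
side walls 137 [ 484.2 -221. ] [125.  40.] 24.1
side cap 386 [599.9  32.3] [101.4  19.9] 71.0
```

Run:
```python
from h import *
c=np.array([.4833,-.2222]);a=np.radians(23.3);ex=np.array([np.sin(a),-np.cos(a)]);ey=np.array([np.cos(a),np.sin(a)])
out=[]
for n,b in(("top",(335,250,405,325)),("side",(325,210,405,265))):
    p=np.load(n+"0p.npy");f=7 if n=="top" else 6;u0,v0,u1,v1=b
    im=cv2.resize(p[v0:v1,u0:u1],None,fx=f,fy=f,interpolation=cv2.INTER_CUBIC);im=cv2.convertScaleAbs(im,alpha=1.5);raw=im.copy()
    for z,h,l in((.006,25,65),(.02,13.5,58)):
        pts=[proj(n,[*(c+ex*sx*h/1000+ey*sy*l/1000),z]) for sx,sy in((-1,-1),(1,-1),(1,1),(-1,1))]
        pts=((np.array(pts)-[u0,v0]+.5)*f).round().astype(int);cv2.polylines(im,[pts],True,(0,255,0) if z<.01 else (255,0,255),1)
    out.append(cv2.copyMakeBorder(im[:560,:490],0,560-min(560,im.shape[0]),0,0,cv2.BORDER_CONSTANT) if n=="top" else cv2.copyMakeBorder(cv2.resize(im,(300,206)) ,0,354,0,0,cv2.BORDER_CONSTANT))
cv2.imwrite("pics/rest.png",np.hstack(out))
```

```text
(no output)
```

View pics/rest.png

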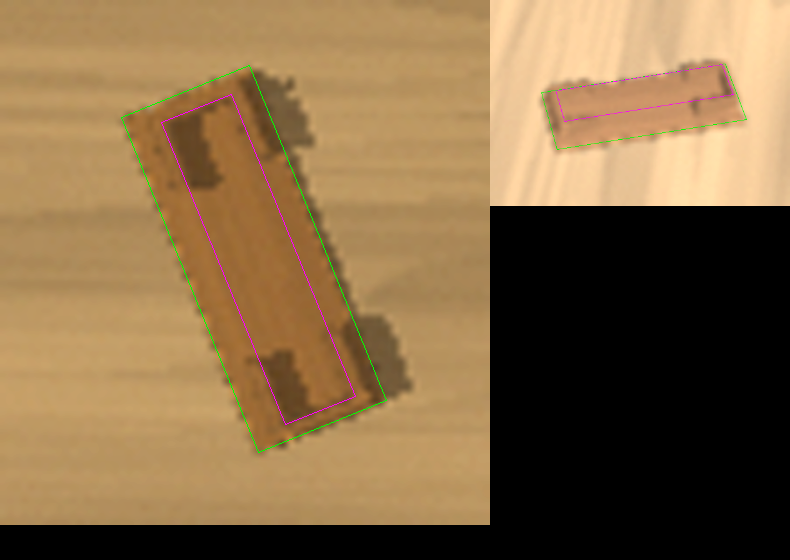

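```bash
cat > go.py <<'E'
import sys
from h import *
from scipy.spatial.transform import Rotation as Ro
x,y,z,yaw=map(float,sys.argv[1:5]); o=get_obs(); R=np.array(o["orientation"]); p=np.array(o["ee_pos"])
a=np.radians(yaw); yt=np.array([np.cos(a),np.sin(a),0]); zt=np.array([0,0,-1.]); D=np.stack([np.cross(yt,zt),yt,zt],1)
s=R.T@(np.array([x,y,z])-p)/.5; r=Ro.from_matrix(R.T@D).as_rotvec(degrees=True)/45
print("t",o["time"],"p",p.round(4),"yaw",np.degrees(np.arctan2(R[1,1],R[0,1])).round(2),"j",np.round(o["joints"],1),"gap",round(float(o["finger_gap"]),4),"gf",round(float(o["grasp_force"]),2),"F",np.round(o["ft_force"],2))
print("d",s.round(4),"a",r.round(4))
E
python3 go.py .45 -.2 .24 135; python3 go.py .5994 .0313 .2 160.6
```

```text
t 0.1 p [ 0.1608 -0.5255  0.2445] yaw 107.0 j [-56.7  14.6   6.1  -0.  -81.6 -16.3] gap 0.0854 gf 0.0 F [-0.39 -0.26  0.69]
d [-0.7435  0.4535  0.0097] a [ 2.100e-03  4.000e-04 -6.222e-01]
t 0.1 p [ 0.1608 -0.5255  0.2445] yaw 107.0 j [-56.7  14.6   6.1  -0.  -81.6 -16.3] gap 0.0854 gf 0.0 F [-0.39 -0.26  0.69]
d [-1.1645  0.8084  0.0903] a [ 2.1000e-03  9.0000e-04 -1.1911e+00]
```

Request:
{"api": "drive_tool", "payload": {
  "targets": [
    {"dx": -0.74, "dy": 0.45, "dz": 0.0, "az": -0.62, "hand": 0.0},
    {"dx": -0.74, "dy": 0.45, "dz": 0.0, "az": -0.62, "hand": 0.0},
    {"dx": -0.74, "dy": 0.45, "dz": 0.0, "az": -0.62, "hand": 0.0},
    {"dx": -0.74, "dy": 0.45, "dz": 0.0, "az": -0.62, "hand": 0.0},
    {"dx": -0.74, "dy": 0.45, "dz": 0.0, "az": -0.62, "hand": 0.0},
    {"dx": -0.74, "dy": 0.45, "dz": 0.0, "az": -0.62, "hand": 0.0},
    {"dx": -0.74, "dy": 0.45, "dz": 0.0, "az": -0.62, "hand": 0.0},
    {"dx": -0.74, "dy": 0.45, "dz": 0.0, "az": -0.62, "hand": 0.0},
    {"dx": -0.74, "dy": 0.45, "dz": 0.0, "az": -0.62, "hand": 0.0},
    {"dx": -0.74, "dy": 0.45, "dz": 0.0, "az": -0.62, "hand": 0.0}
  ]
}}

```text
$.targets[0]: bad value
```

```bash
python3 go.py .5994 .0313 .2 160.6
```

```text
t 0.1 p [ 0.1608 -0.5255  0.2445] yaw 107.0 j [-56.7  14.6   6.1  -0.  -81.6 -16.3] gap 0.0854 gf 0.0 F [-0.39 -0.26  0.69]
d [-1.1645  0.8084  0.0903] a [ 2.1000e-03  9.0000e-04 -1.1911e+00]
```

Request:
{"api": "drive_tool", "payload": {
  "targets": [
    {"dx": -0.74, "dy": 0.45, "dz": 0.0, "ax": 0.0, "ay": 0.0, "az": -0.62, "hand": 0.0},
    {"dx": -0.74, "dy": 0.45, "dz": 0.0, "ax": 0.0, "ay": 0.0, "az": -0.62, "hand": 0.0},
    {"dx": -0.74, "dy": 0.45, "dz": 0.0, "ax": 0.0, "ay": 0.0, "az": -0.62, "hand": 0.0},
    {"dx": -0.74, "dy": 0.45, "dz": 0.0, "ax": 0.0, "ay": 0.0, "az": -0.62, "hand": 0.0},
    {"dx": -0.74, "dy": 0.45, "dz": 0.0, "ax": 0.0, "ay": 0.0, "az": -0.62, "hand": 0.0},
    {"dx": -0.74, "dy": 0.45, "dz": 0.0, "ax": 0.0, "ay": 0.0, "az": -0.62, "hand": 0.0},
    {"dx": -0.74, "dy": 0.45, "dz": 0.0, "ax": 0.0, "ay": 0.0, "az": -0.62, "hand": 0.0},
    {"dx": -0.74, "dy": 0.45, "dz": 0.0, "ax": 0.0, "ay": 0.0, "az": -0.62, "hand": 0.0},
    {"dx": -0.74, "dy": 0.45, "dz": 0.0, "ax": 0.0, "ay": 0.0, "az": -0.62, "hand": 0.0},
    {"dx": -0.74, "dy": 0.45, "dz": 0.0, "ax": 0.0, "ay": 0.0, "az": -0.62, "hand": 0.0}
  ]
}}

```text
time: 1.35
ee_pos: [0.4482, -0.2033, 0.2453]
orientation: [[-0.709, -0.705, -0.0], [-0.705, 0.709, -0.0], [0.0, 0.0, -1.0]]
ft_force: [-0.1, -0.8, -0.3]
finger_gap: 0.085
grasp_force: 0.0
```

```bash
python3 go.py .5994 .0313 .2 160.6
```

```text
t 1.35 p [ 0.4482 -0.2033  0.2453] yaw 134.83 j [ -6.1   8.   -2.1   0.  -79.9 -39.1] gap 0.085 gf 0.0 F [-0.12 -0.76 -0.26]
d [-0.5453  0.1197  0.0905] a [ 1.000e-04 -2.000e-04 -5.728e-01]
```

Request:
{"api": "drive_tool", "payload": {
  "targets": [
    {"dx": -0.545, "dy": 0.12, "dz": 0.03, "ax": 0.0, "ay": 0.0, "az": -0.573, "hand": 0.4},
    {"dx": -0.545, "dy": 0.12, "dz": 0.03, "ax": 0.0, "ay": 0.0, "az": -0.573, "hand": 0.4},
    {"dx": -0.545, "dy": 0.12, "dz": 0.03, "ax": 0.0, "ay": 0.0, "az": -0.573, "hand": 0.4},
    {"dx": -0.545, "dy": 0.12, "dz": 0.03, "ax": 0.0, "ay": 0.0, "az": -0.573, "hand": 0.4},
    {"dx": -0.545, "dy": 0.12, "dz": 0.03, "ax": 0.0, "ay": 0.0, "az": -0.573, "hand": 0.4},
    {"dx": -0.545, "dy": 0.12, "dz": 0.09, "ax": 0.0, "ay": 0.0, "az": -0.573, "hand": 0.4},
    {"dx": -0.545, "dy": 0.12, "dz": 0.09, "ax": 0.0, "ay": 0.0, "az": -0.573, "hand": 0.4},
    {"dx": -0.545, "dy": 0.12, "dz": 0.09, "ax": 0.0, "ay": 0.0, "az": -0.573, "hand": 0.4}
  ]
}}

```text
time: 2.35
ee_pos: [0.5998, 0.0311, 0.2016]
orientation: [[-0.332, -0.943, 0.001], [-0.943, 0.332, -0.0], [-0.0, -0.001, -1.0]]
ft_force: [-0.2, -0.1, 0.6]
finger_gap: 0.0513
grasp_force: 0.0
```

```bash
python3 - <<'E'
from h import *
p,d=capture("side"); p2,d2=capture("top")
a=cv2.resize(p[200:350,220:400],None,fx=2.2,fy=2.2,interpolation=cv2.INTER_CUBIC);b=cv2.resize(p2[180:300,220:330],(363,396),interpolation=cv2.INTER_CUBIC)
b=cv2.resize(b,(303,330)); cv2.imwrite("pics/pre.png",cv2.convertScaleAbs(np.hstack([a,b]),alpha=1.5))
E
python3 go.py .5994 .0313 .130 160.6
```

```text
t 2.45 p [0.6    0.0315 0.202 ] yaw 160.63 j [ 17.9  21.1   9.1   0.  -77.8 -37.3] gap 0.0515 gf 0.0 F [-0.09 -0.32  0.31]
d [0.0009 0.0014 0.1439] a [-0.003   0.0014  0.0006]
```

View pics/pre.png

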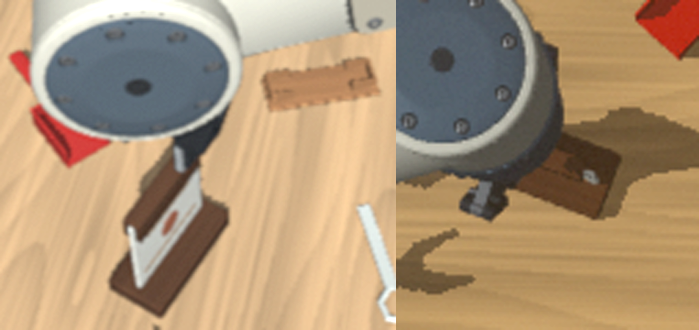

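The side crop (left half) shows the finger above the cap's middle at about (190,150), square to the rail. Next I descend and grip.

Request:
{"api": "drive_tool", "payload": {
  "targets": [
    {"dx": 0.0, "dy": 0.001, "dz": 0.05, "ax": 0, "ay": 0, "az": 0, "hand": 0.4},
    {"dx": 0.0, "dy": 0.001, "dz": 0.1, "ax": 0, "ay": 0, "az": 0, "hand": 0.4},
    {"dx": 0.0, "dy": 0.001, "dz": 0.143, "ax": 0, "ay": 0, "az": 0, "hand": 0.4},
    {"dx": 0.0, "dy": 0.001, "dz": 0.143, "ax": 0, "ay": 0, "az": 0, "hand": 0.5},
    {"dx": 0.0, "dy": 0.001, "dz": 0.143, "ax": 0, "ay": 0, "az": 0, "hand": 0.6},
    {"dx": 0.0, "dy": 0.001, "dz": 0.143, "ax": 0, "ay": 0, "az": 0, "hand": 0.7},
    {"dx": 0.0, "dy": 0.001, "dz": 0.143, "ax": 0, "ay": 0, "az": 0, "hand": 0.8},
    {"dx": 0.0, "dy": 0.001, "dz": 0.143, "ax": 0, "ay": 0, "az": 0, "hand": 1.0},
    {"dx": 0.0, "dy": 0.001, "dz": 0.143, "ax": 0, "ay": 0, "az": 0, "hand": 1.0},
    {"dx": 0.0, "dy": 0.001, "dz": 0.143, "ax": 0, "ay": 0, "az": 0, "hand": 1.0}
  ],
  "grip_force": 20
}}

```text
time: 3.7
ee_pos: [0.5998, 0.0326, 0.1301]
orientation: [[-0.33, -0.944, 0.002], [-0.944, 0.33, 0.0], [-0.001, -0.002, -1.0]]
ft_force: [-0.4, -0.0, 5.9]
finger_gap: 0.018
grasp_force: 20.7
```

```bash
python3 go.py .5994 .0313 .180 160.6
```

```text
t 3.7 p [0.5998 0.0326 0.1301] yaw 160.71 j [ 18.   23.4   1.8   0.  -68.2 -37.3] gap 0.018 gf 20.71 F [-0.38 -0.01  5.92]
d [ 0.0026 -0.0003 -0.0999] a [-0.0027  0.0011  0.0024]
```

Request:
{"api": "drive_tool", "payload": {
  "targets": [
    {"dx": 0, "dy": 0, "dz": -0.02, "ax": 0, "ay": 0, "az": 0, "hand": 1.0},
    {"dx": 0, "dy": 0, "dz": -0.05, "ax": 0, "ay": 0, "az": 0, "hand": 1.0},
    {"dx": 0, "dy": 0, "dz": -0.1, "ax": 0, "ay": 0, "az": 0, "hand": 1.0},
    {"dx": 0, "dy": 0, "dz": -0.14, "ax": 0, "ay": 0, "az": 0, "hand": 1.0},
    {"dx": 0, "dy": 0, "dz": -0.14, "ax": 0, "ay": 0, "az": 0, "hand": 1.0},
    {"dx": 0, "dy": 0, "dz": -0.14, "ax": 0, "ay": 0, "az": 0, "hand": 1.0}
  ]
}}

```text
time: 4.45
ee_pos: [0.5987, 0.0325, 0.1983]
orientation: [[-0.331, -0.944, -0.001], [-0.944, 0.331, 0.0], [0.0, 0.001, -1.0]]
ft_force: [-0.1, 0.0, -1.5]
finger_gap: 0.0187
grasp_force: 19.9
```

```bash
python3 - <<'E'
from h import *
p,d=capture("side"); p2,d2=capture("top")
cv2.imwrite("pics/lift.png",cv2.convertScaleAbs(cv2.resize(p[180:350,220:400],None,fx=3,fy=3,interpolation=cv2.INTER_CUBIC),alpha=1.5))
w=cloud("side",d)[180:345,240:345].reshape(-1,3)
for z0,z1 in((.118,.14),(.015,.03)):
  q=w[(w[:,2]>z0)&(w[:,2]<z1)&(w[:,0]>.5)]; r=cv2.minAreaRect(q[:,:2].astype(np.float32)*1000);print(len(q),r,q[:,2].max())
E
python3 go.py .4833 -.2222 .1 113.3
```

```text
192 ((598.8014526367188, 29.475872039794922), (108.6708755493164, 5.689535140991211), 70.6761245727539) 0.13208971406561842
1064 ((589.3566284179688, -45.19718933105469), (266.2901916503906, 243.54885864257812), 31.816099166870117) 0.02993129595843912
t 4.55 p [0.5985 0.0324 0.1978] yaw 160.69 j [ 18.   21.3   8.6  -0.  -77.5 -37.3] gap 0.0189 gf 19.9 F [0.35 0.21 0.23]
d [0.5566 0.0487 0.1961] a [ 0.0016 -0.002   1.053 ]
```

View pics/lift.png

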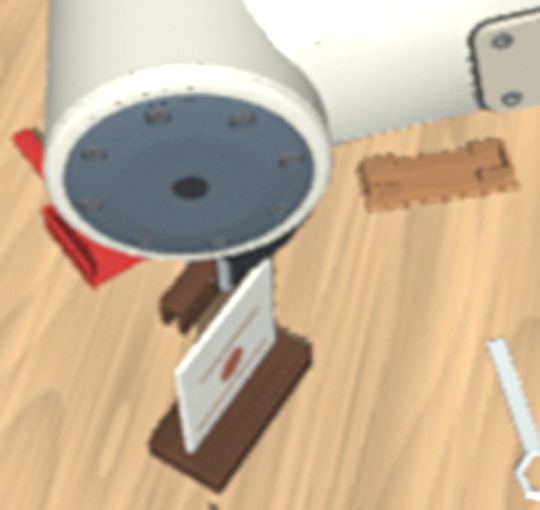

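The crop shows the cap gripped level at (190,290), and the card bare and upright.

Request:
{"api": "drive_tool", "payload": {
  "targets": [
    {"dx": 0.556, "dy": 0.049, "dz": 0, "ax": 0, "ay": 0, "az": 0.95, "hand": 1.0},
    {"dx": 0.556, "dy": 0.049, "dz": 0, "ax": 0, "ay": 0, "az": 0.95, "hand": 1.0},
    {"dx": 0.556, "dy": 0.049, "dz": 0, "ax": 0, "ay": 0, "az": 0.95, "hand": 1.0},
    {"dx": 0.556, "dy": 0.049, "dz": 0.0, "ax": 0, "ay": 0, "az": 0.95, "hand": 1.0},
    {"dx": 0.556, "dy": 0.049, "dz": 0.1, "ax": 0, "ay": 0, "az": 0.95, "hand": 1.0},
    {"dx": 0.556, "dy": 0.049, "dz": 0.18, "ax": 0, "ay": 0, "az": 0.95, "hand": 1.0},
    {"dx": 0.556, "dy": 0.049, "dz": 0.22, "ax": 0, "ay": 0, "az": 0.95, "hand": 1.0},
    {"dx": 0.556, "dy": 0.049, "dz": 0.22, "ax": 0, "ay": 0, "az": 0.95, "hand": 1.0},
    {"dx": 0.556, "dy": 0.049, "dz": 0.22, "ax": 0, "ay": 0, "az": 0.95, "hand": 1.0}
  ]
}}

```text
time: 5.68
ee_pos: [0.4846, -0.2219, 0.0896]
orientation: [[-0.883, -0.469, 0.001], [-0.469, 0.883, -0.001], [-0.001, -0.001, -1.0]]
ft_force: [0.8, 0.5, -1.3]
finger_gap: 0.0182
grasp_force: 19.9
```

```bash
python3 go.py .4833 -.2222 .06 113.3
```

```text
t 5.675 p [ 0.4846 -0.2219  0.0896] yaw 117.97 j [ -7.7  18.5 -12.2   0.  -59.3 -54.3] gap 0.0182 gf 19.89 F [ 0.85  0.46 -1.26]
d [0.0026 0.0008 0.0592] a [-0.0013  0.0008  0.1037]
```

Request:
{"api": "drive_tool", "payload": {
  "targets": [
    {"dx": 0.0025, "dy": 0.001, "dz": 0.06, "ax": 0, "ay": 0, "az": 0.104, "hand": 1.0},
    {"dx": 0.0025, "dy": 0.001, "dz": 0.06, "ax": 0, "ay": 0, "az": 0.104, "hand": 1.0},
    {"dx": 0.0025, "dy": 0.001, "dz": 0.06, "ax": 0, "ay": 0, "az": 0.104, "hand": 1.0},
    {"dx": 0.0025, "dy": 0.001, "dz": 0.06, "ax": 0, "ay": 0, "az": 0.104, "hand": 1.0}
  ]
}}

```text
time: 6.18
ee_pos: [0.4837, -0.2222, 0.0602]
orientation: [[-0.918, -0.396, 0.002], [-0.396, 0.918, -0.001], [-0.002, -0.002, -1.0]]
ft_force: [-0.3, -0.7, -0.2]
finger_gap: 0.0185
grasp_force: 19.9
```

```bash
python3 - <<'E'
from h import *
p,d=capture("side")
a=cv2.convertScaleAbs(cv2.resize(p[200:265,315:415],None,fx=7,fy=7,interpolation=cv2.INTER_CUBIC),alpha=1.5)
cv2.imwrite("pics/place.png",a)
w=cloud("side",d)[200:265,315:415].reshape(-1,3)
q=w[(w[:,2]>.064)&(w[:,2]<.072)];print(len(q),cv2.minAreaRect(q[:,:2].astype(np.float32)*1000))
E
python3 go.py .4833 -.2222 .025 113.3
```

```text
158 ((481.314697265625, -214.38084411621094), (99.32553100585938, 38.35432434082031), 18.983060836791992)
t 6.225 p [ 0.4835 -0.2221  0.06  ] yaw 113.31 j [ -7.8  20.2 -14.7   0.  -55.  -58.9] gap 0.0188 gf 19.88 F [-0.4  -0.67 -0.48]
d [0.0006 0.0001 0.07  ] a [-0.0017  0.0022  0.0002]
```

View pics/place.png

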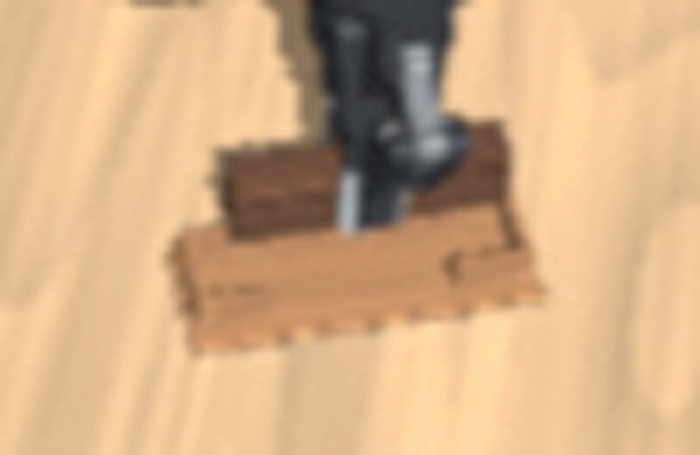

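The side crop shows the cap level and parallel to the rest, centred above it (cap centre about (370,180), rest centre about (362,280)). Lowering slowly.

Request:
{"api": "drive_tool", "payload": {
  "targets": [
    {"dx": 0, "dy": 0, "dz": 0.03, "ax": 0, "ay": 0, "az": 0, "hand": 1.0},
    {"dx": 0, "dy": 0, "dz": 0.05, "ax": 0, "ay": 0, "az": 0, "hand": 1.0},
    {"dx": 0, "dy": 0, "dz": 0.06, "ax": 0, "ay": 0, "az": 0, "hand": 1.0},
    {"dx": 0, "dy": 0, "dz": 0.066, "ax": 0, "ay": 0, "az": 0, "hand": 1.0},
    {"dx": 0, "dy": 0, "dz": 0.066, "ax": 0, "ay": 0, "az": 0, "hand": 1.0},
    {"dx": 0, "dy": 0, "dz": 0.066, "ax": 0, "ay": 0, "az": 0, "hand": 1.0},
    {"dx": 0, "dy": 0, "dz": 0.066, "ax": 0, "ay": 0, "az": 0, "hand": 1.0}
  ]
}}

```text
time: 7.1
ee_pos: [0.4829, -0.222, 0.0261]
orientation: [[-0.919, -0.395, 0.001], [-0.395, 0.919, -0.0], [-0.0, -0.0, -1.0]]
ft_force: [1.0, -0.1, -0.6]
finger_gap: 0.0186
grasp_force: 19.9
```

```bash
python3 go.py .4833 -.2222 .024 113.3
```

```text
t 7.1 p [ 0.4829 -0.222   0.0261] yaw 113.26 j [ -7.8  22.5 -17.    0.  -50.4 -58.9] gap 0.0186 gf 19.88 F [ 0.96 -0.06 -0.65]
d [-0.0006 -0.0007  0.0041] a [-0.0004  0.0006 -0.0009]
```

Request:
{"api": "drive_tool", "payload": {
  "targets": [
    {"dx": 0, "dy": 0, "dz": 0.002, "ax": 0, "ay": 0, "az": 0, "hand": 1.0},
    {"dx": 0, "dy": 0, "dz": 0.003, "ax": 0, "ay": 0, "az": 0, "hand": 1.0},
    {"dx": 0, "dy": 0, "dz": 0.004, "ax": 0, "ay": 0, "az": 0, "hand": 1.0},
    {"dx": 0, "dy": 0, "dz": 0.004, "ax": 0, "ay": 0, "az": 0, "hand": 1.0}
  ]
}}

```text
time: 7.6
ee_pos: [0.4827, -0.222, 0.0241]
orientation: [[-0.919, -0.395, 0.0], [-0.395, 0.919, -0.0], [-0.0, -0.0, -1.0]]
ft_force: [-1.6, 0.3, 3.1]
finger_gap: 0.0183
grasp_force: 20.4
```

```bash
python3 go.py .4833 -.2222 .022 113.3
```

```text
t 7.6 p [ 0.4827 -0.222   0.0241] yaw 113.27 j [ -7.8  22.6 -17.2   0.  -50.2 -58.9] gap 0.0183 gf 20.36 F [-1.56  0.31  3.12]
d [-0.001  -0.0008  0.0041] a [-0.0002  0.0001 -0.0008]
```

Request:
{"api": "drive_tool", "payload": {
  "targets": [
    {"dx": 0, "dy": 0, "dz": 0, "ax": 0, "ay": 0, "az": 0, "hand": 0.75},
    {"dx": 0, "dy": 0, "dz": 0, "ax": 0, "ay": 0, "az": 0, "hand": 0.65},
    {"dx": 0, "dy": 0, "dz": 0, "ax": 0, "ay": 0, "az": 0, "hand": 0.5},
    {"dx": 0, "dy": 0, "dz": 0, "ax": 0, "ay": 0, "az": 0, "hand": 0.5},
    {"dx": 0, "dy": 0, "dz": -0.03, "ax": 0, "ay": 0, "az": 0, "hand": 0.5},
    {"dx": 0, "dy": 0, "dz": -0.1, "ax": 0, "ay": 0, "az": 0, "hand": 0.5},
    {"dx": 0, "dy": 0, "dz": -0.2, "ax": 0, "ay": 0, "az": 0, "hand": 0.4},
    {"dx": 0, "dy": 0, "dz": -0.3, "ax": 0, "ay": 0, "az": 0, "hand": 0.2},
    {"dx": 0, "dy": 0, "dz": -0.4, "ax": 0, "ay": 0, "az": 0, "hand": 0.0},
    {"dx": 0, "dy": 0, "dz": -0.4, "ax": 0, "ay": 0, "az": 0, "hand": 0.0}
  ]
}}

```text
time: 8.85
ee_pos: [0.4848, -0.2228, 0.2298]
orientation: [[-0.919, -0.395, 0.01], [-0.395, 0.919, -0.003], [-0.008, -0.007, -1.0]]
ft_force: [0.7, 0.2, -1.7]
finger_gap: 0.0848
grasp_force: 0.0
```

```bash
python3 - <<'E'
from h import *
p,d=capture("side")
a=cv2.convertScaleAbs(cv2.resize(p[200:265,315:415],None,fx=7,fy=7,interpolation=cv2.INTER_CUBIC),alpha=1.5)
cv2.imwrite("pics/placed.png",a)
w=cloud("side",d)[200:265,315:415].reshape(-1,3)
for z in(.02,.028):
  q=w[(w[:,2]>z)&(w[:,2]<.045)];print(len(q),np.median(q[:,2]),cv2.minAreaRect(q[:,:2].astype(np.float32)*1000))
E
python3 go.py .4985 .2805 .22 173
```

```text
343 0.029896386003135055 ((483.6666259765625, -219.88636779785156), (120.96851348876953, 26.29302406311035), 23.364892959594727)
239 0.030770170101366116 ((482.5328063964844, -220.53335571289062), (99.94595336914062, 21.778179168701172), 23.05177879333496)
t 8.9 p [ 0.4836 -0.2222  0.2268] yaw 113.26 j [ -7.8  12.7   1.    0.  -78.  -58.9] gap 0.0851 gf 0.0 F [-0.14  0.25 -0.52]
d [-0.4244  0.9119  0.0128] a [-0.0069  0.0034 -1.3275]
```

View pics/placed.png

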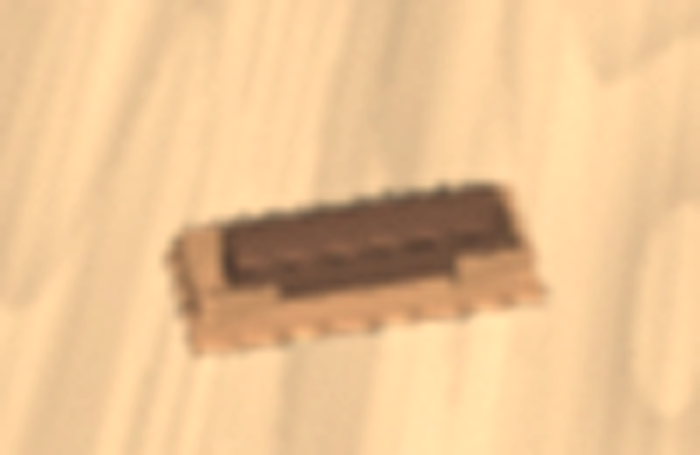

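Cap seated between the walls, from (225,255) to (515,230), with its top at 31 mm. Next I go to the clip.

Request:
{"api": "drive_tool", "payload": {
  "targets": [
    {"dx": -0.424, "dy": 0.912, "dz": 0, "ax": 0, "ay": 0, "az": -0.9, "hand": 0},
    {"dx": -0.424, "dy": 0.912, "dz": 0, "ax": 0, "ay": 0, "az": -0.9, "hand": 0},
    {"dx": -0.424, "dy": 0.912, "dz": 0, "ax": 0, "ay": 0, "az": -0.9, "hand": 0},
    {"dx": -0.424, "dy": 0.912, "dz": 0, "ax": 0, "ay": 0, "az": -0.9, "hand": 0},
    {"dx": -0.424, "dy": 0.912, "dz": 0, "ax": 0, "ay": 0, "az": -0.9, "hand": 0},
    {"dx": -0.424, "dy": 0.912, "dz": 0, "ax": 0, "ay": 0, "az": -0.9, "hand": 0},
    {"dx": -0.424, "dy": 0.912, "dz": 0, "ax": 0, "ay": 0, "az": -0.9, "hand": 0},
    {"dx": -0.424, "dy": 0.912, "dz": 0, "ax": 0, "ay": 0, "az": -0.9, "hand": 0},
    {"dx": -0.424, "dy": 0.912, "dz": 0, "ax": 0, "ay": 0, "az": -0.9, "hand": 0},
    {"dx": -0.424, "dy": 0.912, "dz": 0, "ax": 0, "ay": 0, "az": -0.9, "hand": 0}
  ]
}}

```text
time: 10.15
ee_pos: [0.4969, 0.2805, 0.2231]
orientation: [[-0.442, -0.897, -0.001], [-0.897, 0.442, -0.001], [0.002, 0.001, -1.0]]
ft_force: [0.8, -1.1, -0.4]
finger_gap: 0.0852
grasp_force: 0.0
```

```bash
python3 go.py .4985 .2805 .13 173;  python3 - <<'E'
from h import *
p,d=capture("side")
w=cloud("side",d)[405:455,295:340].reshape(-1,3)
q=w[(w[:,2]>.075)&(w[:,2]<.1)];print(len(q),np.median(q[:,2]),cv2.minAreaRect(q[:,:2].astype(np.float32)*1000))
E
```

```text
t 10.15 p [0.4969 0.2805 0.2231] yaw 153.8 j [ 45.1  17.4   6.8   0.  -79.5 -71.3] gap 0.0852 gf 0.0 F [ 0.78 -1.1  -0.38]
d [-0.0018 -0.003   0.1861] a [ 0.0011 -0.0021 -0.4267]
244 0.08748559985049004 ((498.62359619140625, 281.1728210449219), (36.606163024902344, 51.99993133544922), 82.3851547241211)
```

Request:
{"api": "drive_tool", "payload": {
  "targets": [
    {"dx": -0.002, "dy": -0.003, "dz": 0, "ax": 0, "ay": 0, "az": -0.42, "hand": 0},
    {"dx": -0.002, "dy": -0.003, "dz": 0.06, "ax": 0, "ay": 0, "az": -0.42, "hand": 0},
    {"dx": -0.002, "dy": -0.003, "dz": 0.12, "ax": 0, "ay": 0, "az": -0.42, "hand": 0},
    {"dx": -0.002, "dy": -0.003, "dz": 0.18, "ax": 0, "ay": 0, "az": -0.42, "hand": 0},
    {"dx": -0.002, "dy": -0.003, "dz": 0.18, "ax": 0, "ay": 0, "az": -0.42, "hand": 0},
    {"dx": -0.002, "dy": -0.003, "dz": 0.18, "ax": 0, "ay": 0, "az": -0.42, "hand": 0}
  ]
}}

```text
time: 10.95
ee_pos: [0.5, 0.2805, 0.1354]
orientation: [[-0.129, -0.992, 0.002], [-0.992, 0.129, 0.001], [-0.001, -0.002, -1.0]]
ft_force: [0.2, -0.2, 0.4]
finger_gap: 0.0851
grasp_force: 0.0
```

```bash
python3 go.py .4986 .2806 .081 172.7
```

```text
t 10.95 p [0.5    0.2805 0.1354] yaw 172.62 j [ 44.9  20.3  -2.1   0.  -67.4 -52.3] gap 0.0851 gf 0.0 F [ 0.16 -0.16  0.44]
d [0.0002 0.0031 0.1089] a [-0.0024  0.0014 -0.0019]
```

Request:
{"api": "drive_tool", "payload": {
  "targets": [
    {"dx": 0, "dy": 0.002, "dz": 0.05, "ax": 0, "ay": 0, "az": 0, "hand": 0},
    {"dx": 0, "dy": 0.002, "dz": 0.09, "ax": 0, "ay": 0, "az": 0, "hand": 0},
    {"dx": 0, "dy": 0.002, "dz": 0.109, "ax": 0, "ay": 0, "az": 0, "hand": 0.1},
    {"dx": 0, "dy": 0.002, "dz": 0.109, "ax": 0, "ay": 0, "az": 0, "hand": 0.2},
    {"dx": 0, "dy": 0.002, "dz": 0.109, "ax": 0, "ay": 0, "az": 0, "hand": 0.3},
    {"dx": 0, "dy": 0.002, "dz": 0.109, "ax": 0, "ay": 0, "az": 0, "hand": 0.4},
    {"dx": 0, "dy": 0.002, "dz": 0.109, "ax": 0, "ay": 0, "az": 0, "hand": 0.45},
    {"dx": 0, "dy": 0.002, "dz": 0.109, "ax": 0, "ay": 0, "az": 0, "hand": 0.5}
  ]
}}

```text
time: 11.95
ee_pos: [0.4997, 0.2818, 0.0817]
orientation: [[-0.127, -0.992, 0.004], [-0.992, 0.127, 0.002], [-0.002, -0.004, -1.0]]
ft_force: [-0.9, -1.1, 7.2]
finger_gap: 0.0429
grasp_force: 7.7
```

```bash
python3 go.py .4986 .2806 .081 172.7
```

```text
t 11.95 p [0.4997 0.2818 0.0817] yaw 172.71 j [ 45.1  22.9  -6.8   0.1 -60.1 -52.4] gap 0.0429 gf 7.71 F [-0.85 -1.09  7.23]
d [0.0027 0.002  0.0015] a [-0.005   0.0031  0.0003]
```

Request:
{"api": "drive_tool", "payload": {
  "targets": [
    {"dx": 0, "dy": 0, "dz": -0.002, "ax": 0, "ay": 0, "az": 0, "hand": 0.55},
    {"dx": 0, "dy": 0, "dz": -0.004, "ax": 0, "ay": 0, "az": 0, "hand": 0.6},
    {"dx": 0, "dy": 0, "dz": -0.006, "ax": 0, "ay": 0, "az": 0, "hand": 0.65},
    {"dx": 0, "dy": 0, "dz": -0.008, "ax": 0, "ay": 0, "az": 0, "hand": 0.7},
    {"dx": 0, "dy": 0, "dz": -0.01, "ax": 0, "ay": 0, "az": 0, "hand": 0.8},
    {"dx": 0, "dy": 0, "dz": -0.01, "ax": 0, "ay": 0, "az": 0, "hand": 1.0},
    {"dx": 0, "dy": 0, "dz": -0.01, "ax": 0, "ay": 0, "az": 0, "hand": 1.0}
  ],
  "grip_force": 30
}}

```text
time: 12.82
ee_pos: [0.4989, 0.2816, 0.0851]
orientation: [[-0.127, -0.992, 0.002], [-0.992, 0.127, 0.001], [-0.001, -0.002, -1.0]]
ft_force: [2.3, 1.4, 6.2]
finger_gap: 0.0224
grasp_force: 29.6
```

```bash
python3 go.py .4986 .2806 .22 172.7
```

```text
t 12.825 p [0.4989 0.2816 0.0851] yaw 172.68 j [ 45.1  22.7  -6.5   0.  -60.7 -52.4] gap 0.0224 gf 29.61 F [2.35 1.4  6.16]
d [ 1.700e-03 -1.000e-04 -2.697e-01] a [-0.0022  0.0017 -0.0004]
```

Gap is 22 mm at 30 N, so the clip is squeezed to its stop. Lifting.

Request:
{"api": "drive_tool", "payload": {
  "targets": [
    {"dx": 0, "dy": 0, "dz": -0.02, "ax": 0, "ay": 0, "az": 0, "hand": 1},
    {"dx": 0, "dy": 0, "dz": -0.06, "ax": 0, "ay": 0, "az": 0, "hand": 1},
    {"dx": 0, "dy": 0, "dz": -0.12, "ax": 0, "ay": 0, "az": 0, "hand": 1},
    {"dx": 0, "dy": 0, "dz": -0.2, "ax": 0, "ay": 0, "az": 0, "hand": 1},
    {"dx": 0, "dy": 0, "dz": -0.28, "ax": 0, "ay": 0, "az": 0, "hand": 1},
    {"dx": 0, "dy": 0, "dz": -0.32, "ax": 0, "ay": 0, "az": 0, "hand": 1},
    {"dx": 0, "dy": 0, "dz": -0.32, "ax": 0, "ay": 0, "az": 0, "hand": 1},
    {"dx": 0, "dy": 0, "dz": -0.32, "ax": 0, "ay": 0, "az": 0, "hand": 1}
  ]
}}

```text
time: 13.82
ee_pos: [0.4973, 0.2807, 0.2427]
orientation: [[-0.128, -0.992, -0.003], [-0.992, 0.128, -0.001], [0.002, 0.003, -1.0]]
ft_force: [-0.1, 0.6, -0.8]
finger_gap: 0.022
grasp_force: 29.8
```

```bash
python3 go.py .5984 .0285 .245 160.6
python3 - <<'E'
from h import *
p,d=capture("side"); w=cloud("side",d)
o=get_obs();R=np.array(o["orientation"]);pt=np.array(o["ee_pos"])
q=w.reshape(-1,3);q=q[np.isfinite(q[:,0])];l=(q-pt)@R
m=(abs(l[:,0])<.03)&(abs(l[:,1])<.03)&(l[:,2]>-.01)&(l[:,2]<.1);l=l[m]*1000
for a in range(-10,100,8):
    s=l[(l[:,2]>=a)&(l[:,2]<a+8)]
    if len(s)>3: print(a,len(s),"x",np.percentile(s[:,0],[3,97]).round(1),"y",np.percentile(s[:,1],[3,97]).round(1))
print(l[:,2].max())
E
```

```text
t 13.825 p [0.4973 0.2807 0.2427] yaw 172.66 j [ 45.1  17.2   9.4  -0.1 -82.3 -52.4] gap 0.022 gf 29.84 F [-0.11  0.6  -0.82]
d [ 0.4745 -0.265  -0.0045] a [ 0.0031 -0.0026  0.2679]
-10 153 x [-17.2  -1.6] y [-20.   21.3]
-2 47 x [-16.9   0.4] y [-24.6  23.3]
6 57 x [-16.2   5.8] y [-16.7  18.2]
14 50 x [-15.9   6.8] y [-5.1 10.7]
22 34 x [-16.2   5.9] y [-3.  11.2]
30 28 x [-16.1  -7.4] y [-1.6 11.8]
38 106 x [-19.1   0.4] y [-1.  17.3]
46 83 x [-19.   14.6] y [ 4.6 21.4]
54 78 x [-18.8  15.2] y [-2.9 25.1]
62 84 x [-19.1  16.5] y [ 9.6 29.2]
70 48 x [-19.2  15.1] y [-4.2 29.8]
78 12 x [-19.2 -18.2] y [-6.3 28.6]
85.61678562986319
```

Run:
```python
from h import *
p,d=capture("side"); w=cloud("side",d)
o=get_obs();R=np.array(o["orientation"]);pt=np.array(o["ee_pos"])
uv=np.array([proj("side",pt+R@[-.018,0,z]) for z in(-.005,.045,.085)])
u,v=uv.mean(0).astype(int);u0,v0=u-45,v-45
im=cv2.convertScaleAbs(cv2.resize(p[v0:v0+90,u0:u0+100],None,fx=6.5,fy=6.5,interpolation=cv2.INTER_CUBIC),alpha=1.6)
for q in uv: cv2.circle(im,tuple(((q-[u0,v0]+.5)*6.5).astype(int)),3,(0,255,0),-1)
cv2.imwrite("pics/clip.png",im); print(u0,v0,uv.round(1))
l=((w-pt)@R*1000)
for r in range(v-40,v+45,3):
    s=l[r,u0:u0+100]; ok=(s[:,0]<-12)&(s[:,0]>-24)&(abs(s[:,1])<40)&(s[:,2]<95)
    if ok.sum()>1: print(r,np.flatnonzero(ok)[[0,-1]]+u0,[tuple(np.round(t).astype(int)) for t in s[ok]])
```

```text
265 372 [[309.6 407.4]
 [310.6 418.7]
 [311.3 426.8]]
383 [283 284] [(np.int64(-13), np.int64(-39), np.int64(-48)), (np.int64(-12), np.int64(-38), np.int64(-48))]
386 [284 286] [(np.int64(-13), np.int64(-39), np.int64(-38)), (np.int64(-13), np.int64(-37), np.int64(-42)), (np.int64(-13), np.int64(-35), np.int64(-41))]
389 [292 294] [(np.int64(-18), np.int64(-23), np.int64(-54)), (np.int64(-18), np.int64(-22), np.int64(-54)), (np.int64(-18), np.int64(-21), np.int64(-56))]
392 [294 324] [(np.int64(-12), np.int64(-25), np.int64(-27)), (np.int64(-13), np.int64(-23), np.int64(-31)), (np.int64(-12), np.int64(-21), np.int64(-30)), (np.int64(-13), np.int64(-20), np.int64(-32)), (np.int64(-13), np.int64(-18), np.int64(-35)), (np.int64(-18), np.int64(-14), np.int64(-51)), (np.int64(-17), np.int64(-12), np.int64(-52)), (np.int64(-20), np.int64(18), np.int64(-86)), (np.int64(-18), np.int64(19), np.int64(-81)), (np.int64(-15), np.int64(19), np.int64(-75)), (np.int64(-13), np.int64(20), np.int64(-70))]
395 [315 324] [(np.int64(-18), np.int64(9), np.int64(-61)), (np.int64(-17), np.int64(10), np.int6
[... 6066 characters left out ...]
nt64(71)), (np.int64(-19), np.int64(23), np.int64(62)), (np.int64(-18), np.int64(24), np.int64(62)), (np.int64(-18), np.int64(26), np.int64(63)), (np.int64(-16), np.int64(27), np.int64(65)), (np.int64(-15), np.int64(28), np.int64(70)), (np.int64(-14), np.int64(29), np.int64(71)), (np.int64(-13), np.int64(31), np.int64(71))]
431 [325 332] [(np.int64(-19), np.int64(23), np.int64(77)), (np.int64(-19), np.int64(25), np.int64(75)), (np.int64(-19), np.int64(26), np.int64(74)), (np.int64(-18), np.int64(28), np.int64(73)), (np.int64(-18), np.int64(29), np.int64(72)), (np.int64(-17), np.int64(31), np.int64(73)), (np.int64(-16), np.int64(32), np.int64(76)), (np.int64(-15), np.int64(33), np.int64(79))]
```

View pics/clip.png

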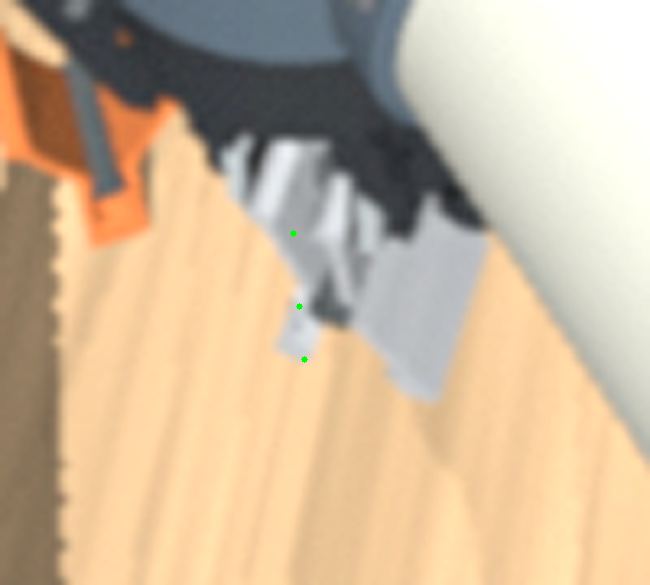

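The view shows the clip gripped and gaping, but leaning about 7–8° about the tool's x axis: jaws at (300,340) and (410,380), both to the right of the tool axis dots. I'll tilt the tool to bring the clip upright, then move above the card.

```bash
cat > goc.py <<'E'
import sys
from h import *
from scipy.spatial.transform import Rotation as Ro
zt_,tilt=float(sys.argv[1]),float(sys.argv[2]); off=[float(v)/1000 for v in sys.argv[3:5]] if len(sys.argv)>3 else [0,0]
o=get_obs(); R=np.array(o["orientation"]); p=np.array(o["ee_pos"])
a=np.radians(160.6); yt=np.array([np.cos(a),np.sin(a),0]); z=np.array([0,0,-1.]); D=np.stack([np.cross(yt,z),yt,z],1)
G=D@Ro.from_euler("x",tilt,degrees=True).as_matrix(); tip=np.array([.0,.0115,.081])
# off: extra shift along D's y (across card), D's x (along)
g=np.array([.5984,.0285,zt_])+D[:,1]*off[0]+D[:,0]*off[1]-G@tip
print("t",o["time"],"p",p.round(4),"goal",g.round(4),"tip now",(p+R@tip).round(4),"gap",o["finger_gap"],"gf",o["grasp_force"],"F",np.round(o["ft_force"],2))
print("d",(R.T@(g-p)/.5).round(4),"a",(Ro.from_matrix(R.T@G).as_rotvec(degrees=True)/45).round(4))
E
python3 goc.py .165 7.6
```

```text
t 13.925 p [0.4975 0.2807 0.2426] goal [0.599  0.0283 0.2468] tip now [0.4859 0.282  0.1617] gap 0.022194361097857867 gf 29.838556437171064 F [ 0.3  -0.17 -0.57]
d [ 0.4747 -0.2659 -0.0079] a [0.171  0.0147 0.2677]
```

Request:
{"api": "drive_tool", "payload": {
  "targets": [
    {"dx": 0, "dy": 0, "dz": -0.03, "ax": 0.17, "ay": 0.015, "az": 0.267, "hand": 1},
    {"dx": 0.1, "dy": -0.05, "dz": -0.04, "ax": 0.17, "ay": 0.015, "az": 0.267, "hand": 1},
    {"dx": 0.2, "dy": -0.11, "dz": -0.04, "ax": 0.17, "ay": 0.015, "az": 0.267, "hand": 1},
    {"dx": 0.3, "dy": -0.16, "dz": -0.04, "ax": 0.17, "ay": 0.015, "az": 0.267, "hand": 1},
    {"dx": 0.4, "dy": -0.22, "dz": -0.04, "ax": 0.17, "ay": 0.015, "az": 0.267, "hand": 1},
    {"dx": 0.475, "dy": -0.266, "dz": -0.04, "ax": 0.17, "ay": 0.015, "az": 0.267, "hand": 1},
    {"dx": 0.475, "dy": -0.266, "dz": -0.04, "ax": 0.17, "ay": 0.015, "az": 0.267, "hand": 1},
    {"dx": 0.475, "dy": -0.266, "dz": -0.02, "ax": 0.17, "ay": 0.015, "az": 0.267, "hand": 1},
    {"dx": 0.475, "dy": -0.266, "dz": -0.02, "ax": 0.17, "ay": 0.015, "az": 0.267, "hand": 1},
    {"dx": 0.475, "dy": -0.266, "dz": -0.02, "ax": 0.17, "ay": 0.015, "az": 0.267, "hand": 1}
  ]
}}

```text
time: 15.18
ee_pos: [0.5994, 0.0294, 0.2542]
orientation: [[-0.33, -0.935, 0.126], [-0.944, 0.327, -0.042], [-0.002, -0.133, -0.991]]
ft_force: [-0.2, -0.2, -0.3]
finger_gap: 0.0223
grasp_force: 29.8
```

```bash
python3 goc.py .165 7.6
cat > chk.py <<'E'
from h import *
p,d=capture("side"); w=cloud("side",d).reshape(-1,3);w=w[np.isfinite(w[:,0])]
np.save("last.npy",p); cv2.imwrite("pics/side_last.png",p)
a=np.radians(160.6);yt=np.array([np.cos(a),np.sin(a),0]);xt=np.cross(yt,[0,0,-1.]);D=np.stack([xt,yt,[0,0,1]],1)
l=(w-[.5984,.0285,.13])@D*1000   # x along card, y across, z above edge
m=(abs(l[:,0])<60)&(abs(l[:,1])<45)&(l[:,2]>-60)&(l[:,2]<140);l=l[m]
for z in range(-24,120,6):
    s=l[(l[:,2]>=z)&(l[:,2]<z+6)]
    if len(s)<4: continue
    print(z,len(s),"along",np.percentile(s[:,0],[2,98]).round(),"across hist(4mm from -40):",np.histogram(s[:,1],np.arange(-40,41,4))[0])
E
python3 chk.py
```

```text
t 15.175 p [0.5994 0.0294 0.2542] goal [0.599  0.0283 0.2468] tip now [0.5989 0.0298 0.1723] gap 0.02227098868903231 gf 29.846971389488317 F [-0.16 -0.18 -0.25]
d [0.0025 0.0019 0.0145] a [-0.0011  0.0028  0.0024]
-24 56 along [-54.  53.] across hist(4mm from -40): [ 0  0  0  0  0  0  0  0  0  2 54  0  0  0  0  0  0  0  0  0]
-18 51 along [-55.  49.] across hist(4mm from -40): [ 0  0  0  0  0  0  0  0  0  1 50  0  0  0  0  0  0  0  0  0]
-12 50 along [-55.  52.] across hist(4mm from -40): [ 0  0  0  0  0  0  0  0  0  2 48  0  0  0  0  0  0  0  0  0]
-6 65 along [-55.  52.] across hist(4mm from -40): [ 0  0  0  0  0  0  0  0  0 29 36  0  0  0  0  0  0  0  0  0]
0 16 along [-51.  49.] across hist(4mm from -40): [0 0 0 0 0 0 0 0 0 7 9 0 0 0 0 0 0 0 0 0]
36 13 along [-21.  14.] across hist(4mm from -40): [0 0 0 0 0 1 1 3 0 0 0 0 0 2 0 6 0 0 0 0]
42 52 along [-21.  18.] across hist(4mm from -40): [ 0  0  0  0  0  3  2  6  0  0  0  0  2  2  7 30  0  0  0  0]
48 71 along [-21.  19.] across hist(4mm from -40): [ 0  0  0  0  0  0 10 12  1  0  0  0  1  3 38  6  0  0  0  0]
54 53 along [-21.  1
[... 525 characters left out ...]
  0  0  0  0  0  0]
84 27 along [-20.   3.] across hist(4mm from -40): [ 0  0  0  0  0  0  0  0  4  8  1 13  1  0  0  0  0  0  0  0]
90 25 along [-18.  -2.] across hist(4mm from -40): [ 0  0  0  0  0  0  0  0 10  3  1 11  0  0  0  0  0  0  0  0]
96 21 along [-18.  -5.] across hist(4mm from -40): [ 0  0  0  0  0  0  0  1 11  0  0  8  1  0  0  0  0  0  0  0]
102 23 along [-19.  -8.] across hist(4mm from -40): [ 0  0  0  0  0  0  0  2 11  1  0  7  1  1  0  0  0  0  0  0]
108 30 along [-18.   5.] across hist(4mm from -40): [ 0  0  0  0  0  0  0  1 17  0  0  3  4  5  0  0  0  0  0  0]
114 44 along [-18.   2.] across hist(4mm from -40): [ 0  0  0  0  0  2  0  4 16  0  0  3  5  6  5  3  0  0  0  0]
```

Clip is upright and centred over the bare edge, with its jaws at about ±12–20 mm and their tips about 40 mm above it. Lowering straight down.

```bash
python3 goc.py .112 7.6
```

```text
t 15.225 p [0.5996 0.0293 0.2544] goal [0.599  0.0283 0.1938] tip now [0.5991 0.0297 0.1726] gap 0.022470267403881684 gf 29.847112442948855 F [-0.46  0.32 -0.2 ]
d [0.0026 0.0166 0.1201] a [-0.0017  0.0032  0.0021]
```

Request:
{"api": "drive_tool", "payload": {
  "targets": [
    {"dx": 0.002, "dy": 0.004, "dz": 0.03, "ax": 0, "ay": 0, "az": 0, "hand": 1},
    {"dx": 0.002, "dy": 0.007, "dz": 0.05, "ax": 0, "ay": 0, "az": 0, "hand": 1},
    {"dx": 0.002, "dy": 0.01, "dz": 0.07, "ax": 0, "ay": 0, "az": 0, "hand": 1},
    {"dx": 0.002, "dy": 0.012, "dz": 0.085, "ax": 0, "ay": 0, "az": 0, "hand": 1},
    {"dx": 0.002, "dy": 0.014, "dz": 0.1, "ax": 0, "ay": 0, "az": 0, "hand": 1},
    {"dx": 0.002, "dy": 0.016, "dz": 0.11, "ax": 0, "ay": 0, "az": 0, "hand": 1},
    {"dx": 0.002, "dy": 0.0165, "dz": 0.12, "ax": 0, "ay": 0, "az": 0, "hand": 1},
    {"dx": 0.002, "dy": 0.0165, "dz": 0.12, "ax": 0, "ay": 0, "az": 0, "hand": 1},
    {"dx": 0.002, "dy": 0.0165, "dz": 0.12, "ax": 0, "ay": 0, "az": 0, "hand": 1},
    {"dx": 0.002, "dy": 0.0165, "dz": 0.12, "ax": 0, "ay": 0, "az": 0, "hand": 1}
  ]
}}

```text
time: 16.48
ee_pos: [0.5994, 0.0278, 0.1941]
orientation: [[-0.332, -0.935, 0.127], [-0.943, 0.329, -0.042], [-0.003, -0.134, -0.991]]
ft_force: [0.5, 0.5, -0.2]
finger_gap: 0.022
grasp_force: 29.9
```

```bash
python3 goc.py .112 7.6; python3 chk.py|head -14
python3 - <<'E'
from h import *
p,d=capture("side")
w=cloud("side",d)[200:265,315:415].reshape(-1,3)
q=w[(w[:,2]>.028)&(w[:,2]<.045)];print(len(q),np.median(q[:,2]),cv2.minAreaRect(q[:,:2].astype(np.float32)*1000))
E
```

```text
t 16.475 p [0.5994 0.0278 0.1941] goal [0.599  0.0283 0.1938] tip now [0.599  0.0282 0.1122] gap 0.022025917432031264 gf 29.86426296585705 F [ 0.47  0.47 -0.18]
d [-0.0007  0.0011  0.0003] a [-0.0021  0.0034  0.0004]
-24 34 along [-55.   4.] across hist(4mm from -40): [ 0  0  0  0  0  1  2  2  0  1 25  0  0  1  0  2  0  0  0  0]
-18 65 along [-56.  11.] across hist(4mm from -40): [ 0  0  0  0  0  2  2  3  0  1 26  0  1  2 12 16  0  0  0  0]
-12 83 along [-55.   7.] across hist(4mm from -40): [ 0  0  0  0  0  1  9 10  0  1 27  0  2  3 28  2  0  0  0  0]
-6 77 along [-55.   2.] across hist(4mm from -40): [ 0  0  0  0  0  0  3  0  0 23 27  0  0 12 12  0  0  0  0  0]
0 36 along [-50.   4.] across hist(4mm from -40): [ 0  0  0  0  0  0  3  2  0  5  3  0  1 20  2  0  0  0  0  0]
6 24 along [-20.  -1.] across hist(4mm from -40): [ 0  0  0  0  0  0  0  3  0  0  0  0 10 11  0  0  0  0  0  0]
12 30 along [-20.  -2.] across hist(4mm from -40): [ 0  0  0  0  0  0  0  3  1  2  3  2 19  0  0  0  0  0  0  0]
18 39 along [-19.  -4.] across hist(4mm from -40): [ 0  0  0  0  0  0  0  1  5  7  4 15  7  0  0  0  0  0  0  0]
24 21 along [-17.  -6.] across hist(4mm from -40): [0 0 0 0 0 0 0 0 6 4 3 8 0 0 0 0 0 0 0 0]
30 14 along [-17.  -7.] across hist(4mm from -40): [0 0 0 0 0 0 0 1 7 1 0 5 0 0 0 0 0 0 0 0]
36 21 along [-17.  -5.] across hist(4mm from -40): [ 0  0  0  0  0  0  0  0 14  0  1  6  0  0  0  0  0  0  0  0]
42 12 along [-17.  -3.] across hist(4mm from -40): [0 0 0 0 0 0 0 1 6 0 0 5 0 0 0 0 0 0 0 0]
48 21 along [-17.   4.] across hist(4mm from -40): [ 0  0  0  0  0  0  0  3 14  0  0  4  0  0  0  0  0  0  0  0]
54 28 along [-17.   4.] across hist(4mm from -40): [ 0  0  0  0  1  1  0  8 12  0  0  5  1  0  0  0  0  0  0  0]
0 nan ((0.0, 0.0), (0.0, 0.0), 0.0)
  return _methods._mean(a, axis=axis, dtype=dtype,
  ret = ret.dtype.type(ret / rcount)
```

The jaws stand on either side of the card, about 10 mm clear, with their tips about 18 mm below the edge and no wrist force. Handing in.

```bash
python3 -c "
from rig import *
print(close_job())"
```

```text
the job is handed in; nothing more can be done
None
```

The job is handed in, but the interface gave no verdict: the cap rail sits in the rest (checked by camera just after release, later hidden by the arm), and the steel clip is held squeezed open astride the card's bare top edge, about 10 mm clear on each side.

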